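# Nest the crucibles and clamp the stack

## Robot

A 6-joint arm with a two-finger parallel gripper is mounted at the origin on the work surface. World frame = base frame: x ahead of the robot, y to its left, z up, the work surface at z = 0. Lengths are in m, angles in degrees, forces in N, time in s.
With the tool pointing down it reaches from about 0.4 to 0.825 m from the base axis. Payload 7 kg.
Tool frame: the origin (TCP) lies on the centre line of the jaws, within the pads' length; the fingertips stand 19 mm ahead of it and the grasp point (between the pads) is the TCP; z points along the fingers, y is the line along which they close (so a half turn about z gives the same grasp; the last joint's range is limited). The gripper opens to 88 mm and grips with 3 to 60 N. Pads are 19 mm wide; open, the fingers measure 130 mm over their backs; the gripper's body (78 mm by 193 mm) begins 47 mm behind the grasp point.
Start: joints at [82.684, 20.546, 0.682, 0, -70.136, -16.507], TCP at [0.273, 0.617, 0.246] pointing down, gripper open.
Joint ranges: [-176.03, 176.03], [-82.01, 121.73], [-58.28, 71.71], [-173.87, 95.51], [-174.79, -0.11], [-173.66, 173.66]. Speed limits (degrees/s): [136.94, 136.94, 172.46, 180, 180, 180].

## Interface

Orientations are given as [roll, pitch, yaw] about the fixed x, y, z axes, in that order (R = Rz(yaw) Ry(pitch) Rx(roll)).
In Python, from plant import ctrl gives the robot as it stands.
- The arm moves only by the tool move_arm, never from a script. Its argument "motion" is a list of rows, each a list of 3 entries, a list of its own where there are three numbers: the shift along the tool's x, y, z in mm, then the turn, a rotation vector about the tool's x, y, z in degrees, then the closure, from 0 (fully open) to 1 (shut). A call has 1 to 10 rows; each row is the pose to reach, as a shift and turn from the pose commanded when the call began, along the tool's axes at that moment; what a row does not reach only later rows make up. A row lasts 1/12 s, in which the tool goes at most 41.7 mm and 7.16 degrees, less where a joint would pass 70% of its speed; a pose out of reach is approached as far as the arm can. A call with a gripper value outside its range is refused whole. The fingers move at their own pace and stop on an object; the grip force is fixed at half the most. Time passes only in rows, so rows that repeat a pose let the fingers close. It gives the time, the measured TCP pose, the force, the opening and the grip force at its end, in the units of the state.
- ctrl.get_obs(): the state, without advancing time (a new reading comes with each control period).
- ctrl.snapshot(name): name is "scene" or "side" or "wrist"; returns a dict with "color" (400x640x3 uint8, blue, green, red), "camera_matrix" (3x3 intrinsics, pixels), "cam_to_world" (4x4, takes a point from camera to world coordinates). Camera axes: x right, y up, looking along -z (the intrinsics and any distortion apply to the point x, -y, -z); pixel columns grow to the right and rows downward; lengths in m; the calibration is good to about 2 mm. A picture is of the moment at which its call begins. There is no depth.
- ctrl.close_job(): hands the job in; it is judged then, once.
The state is a dict: "clock": time; "joint_pos": joint angles; "qvel": joint speeds; "tau": joint torques, N m; "tool_pos": TCP position; "orientation": TCP orientation; "force": force on the tool from outside, world axes, zero at the start; "moment": the same for the moment, N m; "opening": finger opening in m; "gripper_force": force on a finger pad.
Only numpy, scipy, OpenCV 4.12 (cv2) and the standard library are available. Lean on these libraries where they do the work, as an engineer would, in place of code of your own. Each camera call takes 0.05 s, during which the arm holds its last target. There are 200 camera calls.

## Task

Put the crucibles away in the clamp stand: set the medium crucible upright fully down into the large one that waits in the stand, then the small one fully down into the medium. Then swing the clamp's arm back over the stack to its stop, push its knob gently down until the pad bears on the top rim, and only after that turn the knob clockwise to its stop and let go. The large crucible stays in its seat and everything else on the bench stays where it lies.

Things in the scene. Friction and masses are not known exactly. Their poses are not given: they have to be found in the camera images.
- crucible_large: fireclay crucible, a plain off-white tapered cup, open at the top, 56 mm high, inner floor 20 mm above its underside (thick bottom); 70 mm across at the rim, 51 mm at the foot, wall 5 mm. Stands in the stand's seat from the start. Origin: centre of its underside, z up along its axis
- crucible_medium: fireclay crucible, a plain off-white tapered cup, open at the top, 56 mm high, inner floor 20 mm above its underside (thick bottom); 59 mm across at the rim, 40 mm at the foot, wall 4.5 mm. Stands on the bench; fully nested, its underside rests on the large one's inner floor, so its rim stands 20 mm above the large one's rim. Origin: centre of its underside, z up along its axis
- crucible_small: fireclay crucible, a plain off-white tapered cup, open at the top, 56 mm high, inner floor 20 mm above its underside (thick bottom); 49 mm across at the rim, 32 mm at the foot, wall 4 mm. Stands on the bench; fully nested, its underside rests on the medium one's inner floor, so its rim stands 20 mm above the medium one's rim. Origin: centre of its underside, z up along its axis
- seat (a point): centre of the stand's seat, on top of its 10 mm dark steel base plate (100 x 215 mm), inside a low round lip 5 mm high and 64 mm across; axes of the stand: z up, the stand's post is 115 mm from here along its -y
- pivot (a point): on the axis of the upright post (24 mm thick), at the underside of the swing arm, 130 mm above the bench. The arm turns about the vertical through this point; the cap here rises 22 mm higher
- clamp_arm (a joint): angle of the aluminium swing arm (20 mm wide, from 130 to 144 mm above the bench, the knob's axis 115 mm from the pivot): 0 = at its stop, the clamp straight over the seat; it grows counter-clockwise seen from above, up to 1.9 rad; it stays where it is left
- spindle (a joint): how far the clamp's spindle is pushed down, m: 0 = up, at most 0.016; friction (3 N) keeps it where it is left. The spindle carries a 56 mm round pressure pad under the arm (underside 116 mm above the bench at 0) and the knob above; it meets the rim of a fully nested stack at about 0.010
- knob (a joint): turn of the knob about its upright axis, rad: 0 = loose, grows clockwise seen from above, 1.4 = its stop (tight)
- knob_grip (a point): centre of the round black ribbed knob (41 mm across over its ribs, 24 mm high) on the knob's axis, half way up it; 174 mm above the bench when the spindle is up. It moves with the arm and the spindle
- tin: bystander: shallow open steel tin, 64 mm across, 20 mm high
- tin_lid: bystander: steel tin lid lying open side up, 68 mm across, 10 mm high
- flask: bystander: casting flask: dark steel tube without a floor, 56 mm across, 55 mm high, standing upright
- pliers: bystander: pliers with black handles lying flat, 130 mm long, 13 mm high
- file: bystander: hand file with wooden handle lying flat, 200 mm long, 20 mm high
- hammer: bystander: bench hammer lying flat

How it is judged:
By the outcome, as a careful person would: the job done as asked, in the order asked, and still so for the second after the job is handed in, with the robot touching nothing.
It also fails if it takes over 69 s, if anything falls off the work surface, if the arm or the gripper's body presses on something with over 40 N, if the wrist force passes 120 N, or if a joint passes its speed limit or range.

## Working session

There is one attempt and no reset: what is moved stays moved. The work goes in short steps, Python scripts to look and compute and a tool call to move; the robot and the scene stay as the last step left them, time stands still between calls to the robot, and variables do not carry over. Pictures are saved under pics/ and viewed, at most 10 in all, crops included, and the job is handed in when it is done.

Besides the shell and the picture viewer there is one more tool, called after ">>>" as name([rows], argument=value, ...), one row to a line, values as JSON. move_arm: Moves the arm, as the interface text tells. Its arguments: {"type":"object","properties":{"motion":{"type":"array"}},"required":["motion"]}

```bash
ls; mkdir -p pics
python3 - <<'E'
from plant import ctrl
import cv2,numpy as np
for n in ["scene","side"]:
    s=ctrl.snapshot(n); cv2.imwrite(f"pics/{n}0.png",s["color"]); print(n,s["camera_matrix"].tolist(),np.round(s["cam_to_world"],4).tolist(),[k for k in s])
s=ctrl.snapshot("wrist"); cv2.imwrite("pics/wrist0.png",s["color"]);print(np.round(s["cam_to_world"],4).tolist(),s["camera_matrix"].tolist())
print(ctrl.get_obs())
E
```

```text
pics
scene [[457.52720290345934, 0.0, 325.46752961138753], [0.0, 457.52720290345934, 208.59339658684115], [0.0, 0.0, 1.0]] [[-0.205, -0.575, 0.7921, 1.497], [0.9787, -0.1116, 0.1722, 0.2158], [-0.0106, 0.8105, 0.5856, 0.8378], [0.0, 0.0, 0.0, 1.0]] ['color', 'camera_matrix', 'cam_to_world']
side [[418.63528465333684, 0.0, 321.3641677731626], [0.0, 418.63528465333684, 195.999513034292], [0.0, 0.0, 1.0]] [[0.9948, 0.0869, -0.0528, 0.4624], [-0.1005, 0.7634, -0.6381, -0.7839], [-0.0151, 0.6401, 0.7682, 1.1028], [0.0, 0.0, 0.0, 1.0]] ['color', 'camera_matrix', 'cam_to_world']
[[-0.4047, 0.8865, 0.2241, 0.3329], [-0.9144, -0.3929, -0.0973, 0.5905], [0.0018, -0.2443, 0.9697, 0.3831], [0.0, 0.0, 0.0, 1.0]] [[356.66635549212606, 0.0, 318.57585456113856], [0.0, 356.66635549212606, 200.77033059143037], [0.0, 0.0, 1.0]]
{'clock': 0.15, 'joint_pos': array([ 8.26851073e+01,  2.05814189e+01,  6.46975919e-01, -1.21680344e-02,
       -7.01377684e+01, -1.65046822e+01]), 'qvel': array([ 0.05709219, -0.14704955,  0.17588045,  0.02506138, -0.0593338 ,
       -0.07086692]), 'tau': array([-1.66723189e-04, -5.83277750e+01,  2.93291992e+01,  7.00142205e+00,
        8.80061067e-03, -1.06039138e-04]), 'tool_pos': array([0.27252531, 0.61716584, 0.24486105]), 'orientation': array([ 1.79927514e+02, -9.54726956e-03, -2.38237103e+01]), 'force': array([-0.08501359,  0.28101841, -0.12971204]), 'moment': array([-0.01422611, -0.01436673,  0.02828152]), 'gripper_force': 0.0, 'opening': 0.0875168003912733}
```

View pics/scene0.png

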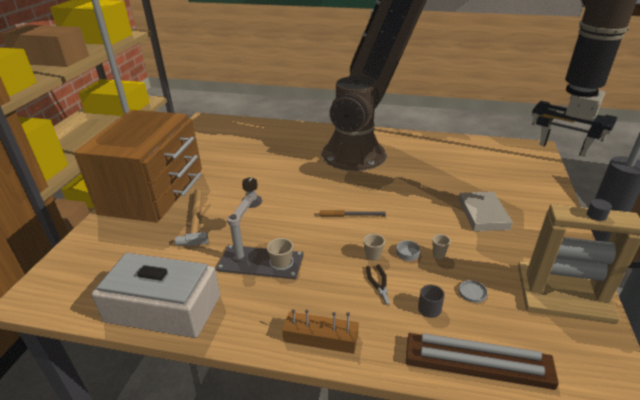

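View pics/side0.png

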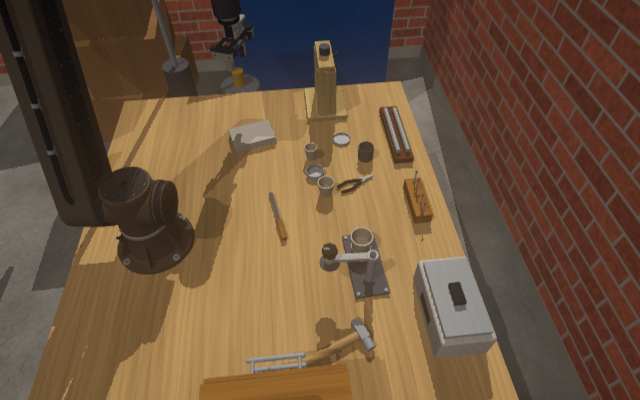

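The scene view shows the large crucible in the stand at (280,253), the medium at (374,247), the small at (441,246), the knob at (250,184) and the post top at (238,217). In the side view they are at (362,238), (326,187), (311,151), (330,250) and (373,256). I'll enlarge these areas for the measurements.

```bash
cat > h.py <<'E'
import numpy as np, cv2
from plant import ctrl
def ray(s,u,v):
    K=s["camera_matrix"];T=s["cam_to_world"]
    d=T[:3,:3]@np.array([(u-K[0,2])/K[0,0],-(v-K[1,2])/K[1,1],-1.]);return T[:3,3],d/np.linalg.norm(d)
def plane(s,u,v,z):
    o,d=ray(s,u,v);return o+d*(z-o[2])/d[2]
def tri(*obs): # (s,u,v)...
    A=np.zeros((3,3));b=np.zeros(3);P=[]
    for s,u,v in obs:
        o,d=ray(s,u,v);M=np.eye(3)-np.outer(d,d);A+=M;b+=M@o;P.append((o,M))
    x=np.linalg.solve(A,b);return x,[1000*np.linalg.norm(M@(x-o)) for o,M in P]
def proj(s,p):
    K=s["camera_matrix"];T=s["cam_to_world"];c=T[:3,:3].T@(np.asarray(p)-T[:3,3])
    return K[0,0]*c[0]/-c[2]+K[0,2],K[1,1]*-c[1]/-c[2]+K[1,2]
E
python3 - <<'E'
from h import *
a=cv2.imread("pics/scene0.png")[170:290,210:470];b=cv2.imread("pics/side0.png")[135:305,290:400]
a=cv2.resize(a,None,fx=3,fy=3,interpolation=3);b=cv2.resize(b,None,fx=3,fy=3,interpolation=3)
cv2.imwrite("pics/za.png",a);cv2.imwrite("pics/zb.png",b)
sc=ctrl.snapshot("scene");sd=ctrl.snapshot("side")
for n,p,q in [("large",(280,246),(362,236)),("med",(374,240),(326,184)),("small",(441,240),(311,148)),("knob",(250,184),(330,251)),("post",(238,217),(373,255)),("tin",(408,251),(315,172)),("flask",(431,291),(366,147))]:
    x,r=tri((sc,*p),(sd,*q));print(n,np.round(x,3),np.round(r,1))
E
```

```text
large [ 0.639 -0.092  0.067] [0.5 0.5]
med [0.554 0.14  0.054] [2.2 2.2]
small [0.52  0.316 0.055] [0.6 0.6]
knob [ 0.53  -0.201  0.175] [0.3 0.3]
post [ 0.642 -0.201  0.144] [5.3 5.3]
tin [0.527 0.235 0.011] [1.5 1.5]
flask [0.716 0.294 0.059] [0.4 0.4]
```

View pics/za.png

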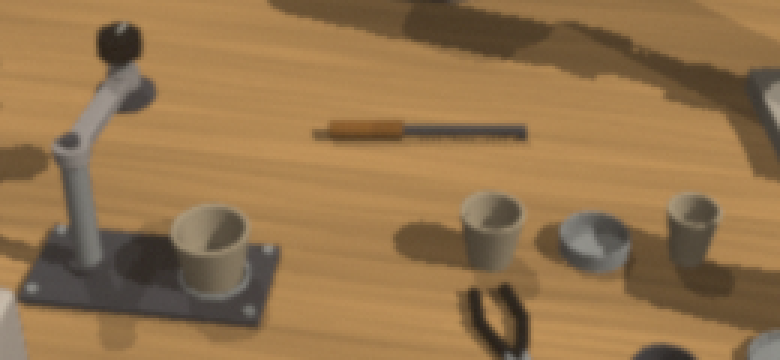

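View pics/zb.png

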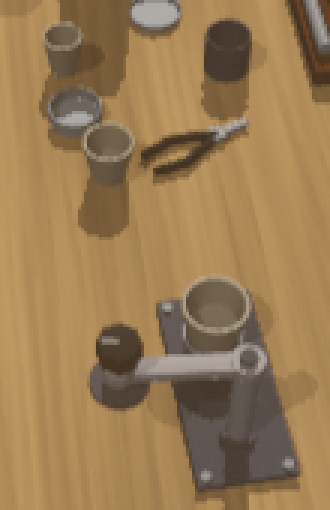

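The zooms agree with the triangulation: large (0.639,-0.092), medium (0.554,0.14), small (0.52,0.316), knob (0.53,-0.20), with the swing arm pointing along about -x. I'll move to a wrist view between the two loose cups.

>>> move_arm([
  [[40, 25, 0], [0, 0, 7], 0],
  [[80, 50, 0], [0, 0, 14], 0],
  [[120, 75, 0], [0, 0, 21], 0],
  [[155, 98, 0], [0, 0, 28], 0],
  [[190, 120, 0], [0, 0, 35], 0],
  [[225, 142, 0], [0, 0, 42], 0],
  [[260, 164, 0], [0, 0, 49], 0],
  [[295, 186, 0], [0, 0, 56], 0],
  [[330, 208, 0], [0, 0, 63], 0],
  [[360, 227, 0], [0, 0, 66.2], 0],
])

```text
clock: 1.08
tool_pos: [0.506, 0.27, 0.2458]
orientation: [-180.0, 0.0, -90.4]
force: [-0.0, 0.4, 1.3]
opening: 0.0878
gripper_force: 0.0
```

>>> move_arm([
  [[-10, 48, 0], [0, 0, 0], 0],
  [[-10, 48, 0], [0, 0, 0], 0],
  [[-10, 48, 0], [0, 0, 0], 0],
  [[-10, 48, 0], [0, 0, 0], 0],
])

```text
clock: 1.42
tool_pos: [0.4574, 0.2817, 0.246]
orientation: [-180.0, 0.0, -90.0]
force: [-0.2, 0.7, 0.8]
opening: 0.0873
gripper_force: 0.0
```

>>> move_arm([
  [[20, -40, 0], [0, 0, 0], 0],
  [[40, -80, 0], [0, 0, 0], 0],
  [[40, -80, 0], [0, 0, 0], 0],
  [[40, -80, 0], [0, 0, 0], 0],
  [[40, -80, 0], [0, 0, 0], 0],
])

```text
clock: 1.83
tool_pos: [0.5374, 0.2424, 0.2448]
orientation: [179.9, -0.0, -90.0]
force: [-1.1, -0.1, -0.4]
opening: 0.0878
gripper_force: 0.0
```

Run:
```python
from h import *
s=ctrl.snapshot("wrist"); cv2.imwrite("pics/w1.png",s["color"]);np.savez("w1.npz",**s)
for p in [(.554,.14,.056),(.52,.316,.056)]: print(proj(s,p))
```

```text
(np.float64(299.71402962557954), np.float64(67.53178806437612))
(np.float64(336.70038288267205), np.float64(257.0618732688667))
```

View pics/w1.png

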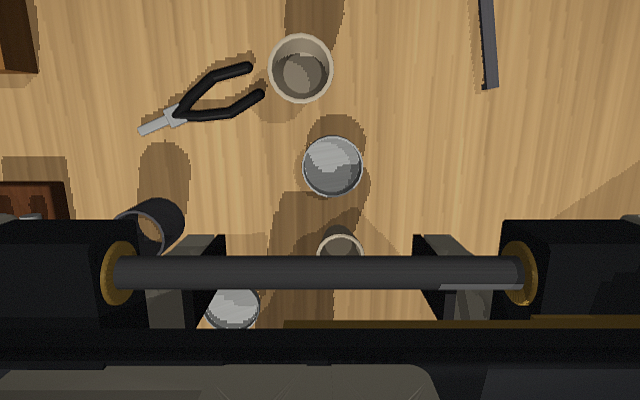

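The medium's rim is centred near (300,68) and the small's is half hidden behind the bar near (340,252). Both match the predicted pixels. I'll fit the medium's rim here and in the fixed views.

```bash
cat >> h.py <<'E'
def rim(s,p,w,smax=95,vmin=100,show=None):
    """fit ellipse to the pale blob near projected point p; returns centre, axes"""
    u,v=map(int,proj(s,p));x0,y0=max(u-w,0),max(v-w,0);c=s["color"][y0:v+w,x0:u+w]
    hsv=cv2.cvtColor(c,cv2.COLOR_BGR2HSV)
    m=((hsv[...,1]<smax)&(hsv[...,2]>vmin)).astype(np.uint8)*255
    cs,_=cv2.findContours(m,cv2.RETR_EXTERNAL,cv2.CHAIN_APPROX_NONE)
    k=max(cs,key=cv2.contourArea);k=cv2.convexHull(k)
    if show: cv2.imwrite(show,cv2.resize(np.hstack([c,cv2.cvtColor(m,cv2.COLOR_GRAY2BGR)]),None,fx=3,fy=3,interpolation=0))
    (a,b),ax,an=cv2.fitEllipse(k);return (a+x0,b+y0),ax,an
E
python3 - <<'E'
from h import *
s=dict(np.load("w1.npz"))
h=cv2.cvtColor(s["color"],cv2.COLOR_BGR2HSV)
for x in range(262,342,4): print(x,h[68,x],end=' ')
print()
for m in (80,90,100,110):
    r=rim(s,(.554,.14,.056),42,m,90,"pics/m.png");print(m,r,plane(s,*r[0],.056))
E
```

```text
262 [ 18 117 177] 266 [ 17 128 152] 270 [ 18  49 186] 274 [20 61 83] 278 [19 68 83] 282 [19 65 74] 286 [ 18  55 125] 290 [ 17  55 126] 294 [ 18  56 127] 298 [ 18  54 127] 302 [ 19  56 132] 306 [19 57 98] 310 [20 53 97] 314 [19 54 99] 318 [18 52 98] 322 [18 56 59] 326 [ 17  64 100] 330 [ 19  52 183] 334 [ 17 119 170] 338 [ 17 113 180] 
80 ((300.231689453125, 67.990966796875), (66.25421905517578, 70.77328491210938), 173.97914123535156) [0.5535574  0.14037478 0.056     ]
90 ((300.26810455322266, 67.95318222045898), (66.60453796386719, 71.0345458984375), 177.8094482421875) [0.55352549 0.14034398 0.056     ]
100 ((300.25566482543945, 67.79922866821289), (66.65611267089844, 71.49871063232422), 175.52882385253906) [0.55353456 0.14021842 0.056     ]
110 ((300.25342559814453, 67.88321304321289), (66.6695556640625, 71.81343841552734), 174.18275451660156) [0.55353742 0.14028691 0.056     ]
```

>>> move_arm([
  [[35, -6, 12], [0, 0, 0], 0],
  [[70, -12, 35], [0, 0, 0], 0],
  [[102, -16, 60], [0, 0, 0], 0],
  [[102, -16, 90], [0, 0, 0], 0],
  [[102, -16, 115], [0, 0, 0], 0],
  [[102, -16, 130], [0, 0, 0], 0],
  [[102, -16, 130], [0, 0, 0], 0],
  [[102, -16, 130], [0, 0, 0], 0],
])

```text
clock: 2.55
tool_pos: [0.5527, 0.1406, 0.1156]
orientation: [180.0, -0.0, -89.9]
force: [-1.0, 0.5, 0.8]
opening: 0.0878
gripper_force: 0.0
```

Run:
```python
from h import *
s=ctrl.snapshot("wrist"); cv2.imwrite("pics/w2.png",s["color"]);np.savez("w2.npz",**s)
print(proj(s,(.5535,.1403,.056)), ctrl.get_obs()["tool_pos"])
sc=ctrl.snapshot("scene");sd=ctrl.snapshot("side")
w1=dict(np.load("w1.npz"))
P=(.554,.14,.056)
for n,p in [("med",P),("large",(.639,-.092,.066)),("small",(.52,.316,.056))]:
    print(n,[proj(q,p) for q in (sc,sd)])
```

```text
(np.float64(318.09421196225844), np.float64(226.9663547798)) [0.55344427 0.14091142 0.116601  ]
med [(np.float64(373.3449997400834), np.float64(239.76924789400775)), (np.float64(325.5716448760638), np.float64(183.05292304175975))]
large [(np.float64(280.21807176482747), np.float64(246.39032955921496)), (np.float64(362.2416154145059), np.float64(236.30471452280855))]
small [(np.float64(440.999850024753), np.float64(239.89061676184892)), (np.float64(310.9713463700238), np.float64(147.5441306159951))]
```

View pics/w2.png

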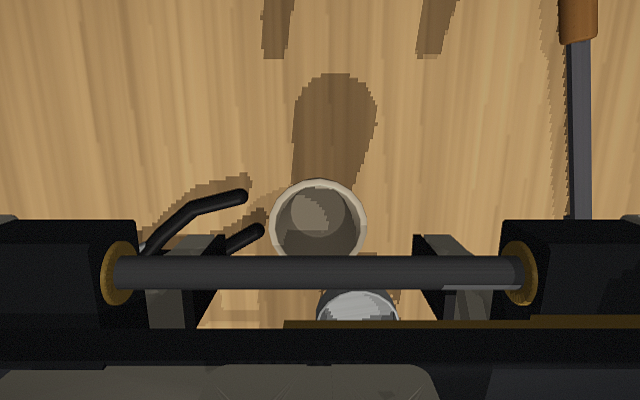

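The medium's rim sits centred between the fingers at about (318,226), which matches the prediction. I'll go down and grip.

>>> move_arm([
  [[0, 0, 25], [0, 0, 0], 0],
  [[0, 0, 45], [0, 0, 0], 0],
  [[0, 0, 57], [0, 0, 0], 0],
  [[0, 0, 57], [0, 0, 0], 0],
  [[0, 0, 57], [0, 0, 0], 0.7],
  [[0, 0, 57], [0, 0, 0], 0.7],
  [[0, 0, 57], [0, 0, 0], 0.7],
  [[0, 0, 57], [0, 0, 0], 0.7],
  [[0, 0, 57], [0, 0, 0], 0.7],
  [[0, 0, 57], [0, 0, 0], 0.7],
])

```text
clock: 3.53
tool_pos: [0.5536, 0.1399, 0.0593]
orientation: [-179.9, 0.0, -90.0]
force: [-1.7, 1.0, 5.3]
opening: 0.0569
gripper_force: 30.0
```

>>> move_arm([
  [[0, 0, -10], [0, 0, 0], 0.7],
  [[0, 0, -30], [0, 0, 0], 0.7],
  [[0, 0, -60], [0, 0, 0], 0.7],
  [[15, -10, -90], [0, 0, 0], 0.7],
  [[40, -25, -110], [0, 0, 0], 0.7],
  [[70, -45, -120], [0, 0, 0], 0.7],
  [[100, -65, -120], [0, 0, 0], 0.7],
  [[125, -82, -120], [0, 0, 0], 0.7],
  [[130, -85, -120], [0, 0, 0], 0.7],
  [[130, -85, -120], [0, 0, 0], 0.7],
])

```text
clock: 4.37
tool_pos: [0.6387, 0.0076, 0.1786]
orientation: [180.0, -0.0, -90.2]
force: [-0.4, -0.2, -1.7]
opening: 0.0567
gripper_force: 30.0
```

Run:
```python
from h import *
s=ctrl.snapshot("wrist"); cv2.imwrite("pics/w3.png",s["color"]);np.savez("w3.npz",**s)
print(proj(s,(.639,-.092,.066)),proj(s,(.53,-.2,.186)),ctrl.get_obs()["tool_pos"])
for m in (80,95,110):
    r=rim(s,(.639,-.092,.066),58,m,80,"pics/m3.png");print(r,plane(s,*r[0],.066))
```

```text
(np.float64(318.2518185809598), np.float64(58.053000184858206)) (np.float64(737.3972800049398), np.float64(-456.0017579386613)) [0.63803665 0.00876905 0.17844991]
((322.74621963500977, 53.03106689453125), (107.10966491699219, 162.20826721191406), 136.18849182128906) [ 0.63603343 -0.09507861  0.066     ]
((322.74621963500977, 53.03106689453125), (107.10966491699219, 162.20826721191406), 136.18849182128906) [ 0.63603343 -0.09507861  0.066     ]
((322.74621963500977, 53.03106689453125), (107.10966491699219, 162.20826721191406), 136.18849182128906) [ 0.63603343 -0.09507861  0.066     ]
```

View pics/w3.png

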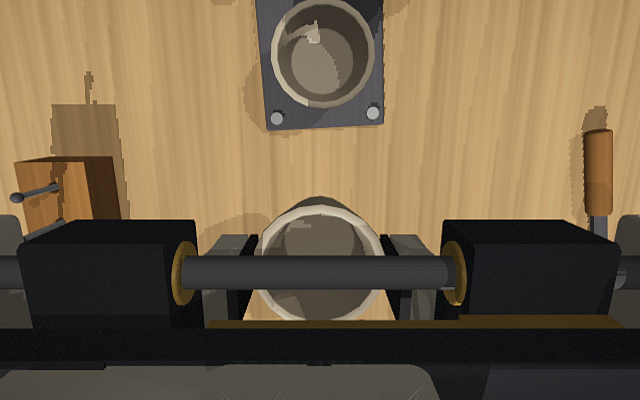

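The large rim spans about (270–375, 1–107), so it is centred near (322,53). The held medium hangs level, with its rim over columns 256–387. The mask caught part of the plate, so I'll tighten it.

Run:
```python
from h import *
s=dict(np.load("w3.npz"))
h=cv2.cvtColor(s["color"],cv2.COLOR_BGR2HSV)
for x in list(range(258,286,3))+list(range(364,388,3)): print(x,h[53,x],end=' ')
print()
m=((h[...,1]>35)&(h[...,1]<95)).astype(np.uint8);m[115:]=0;m[:,:262]=0;m[:,385:]=0
m=cv2.morphologyEx(m,cv2.MORPH_OPEN,np.ones((3,3)))
k=cv2.convexHull(max(cv2.findContours(m,0,1)[0],key=cv2.contourArea));r=cv2.fitEllipse(k);print(r,plane(s,*r[0],.066),cv2.boundingRect(k))
m=((h[...,1]>35)&(h[...,1]<80)&(h[...,2]>120)).astype(np.uint8);print([ (y,np.flatnonzero(m[y,245:395])[[0,-1]]+245) for y in (225,235,245)])
print(plane(s,321,255,.1765))
```

```text
258 [ 18 116 176] 261 [128  12  87] 264 [135   7  78] 267 [ 0  7 75] 270 [138  18  69] 273 [ 19  52 187] 276 [ 19  48 196] 279 [19 62 91] 282 [18 64 87] 285 [20 60 85] 364 [16 59 65] 367 [20 64 60] 370 [ 20  56 133] 373 [ 19  62 139] 376 [135  11  90] 379 [135   6  90] 382 [113  41  74] 385 [ 18 116 189] 
((322.3218688964844, 52.217674255371094), (104.11052703857422, 111.94441986083984), 3.1625566482543945) [ 0.63631135 -0.09557854  0.066     ] (271, 0, 104, 109)
[(225, array([270, 367])), (235, array([263, 375])), (245, array([257, 380]))]
[0.63824892 0.00081217 0.1765    ]
```

>>> move_arm([
  [[30, 1, 0], [0, 0, 0], 0.7],
  [[65, 2, 0], [0, 0, 0], 0.7],
  [[95, 2, 0], [0, 0, 0], 0.7],
  [[103, 2, 0], [0, 0, 0], 0.7],
  [[103, 2, 0], [0, 0, 0], 0.7],
  [[103, 2, 0], [0, 0, 0], 0.7],
])

```text
clock: 4.92
tool_pos: [0.6358, -0.0926, 0.1788]
orientation: [180.0, 0.0, -90.0]
force: [0.0, 1.0, -0.6]
opening: 0.0569
gripper_force: 30.0
```

Run:
```python
from h import *
print(ctrl.get_obs()["tool_pos"])
sc=ctrl.snapshot("scene");sd=ctrl.snapshot("side")
a=sc["color"][190:290,200:340];b=sd["color"][180:300,290:430]
f=lambda i:cv2.resize(i,(390,330),interpolation=3)
cv2.imwrite("pics/c4.png",np.hstack([f(a),f(b)]))
```

```text
[ 0.63580756 -0.09259067  0.17875116]
```

View pics/c4.png

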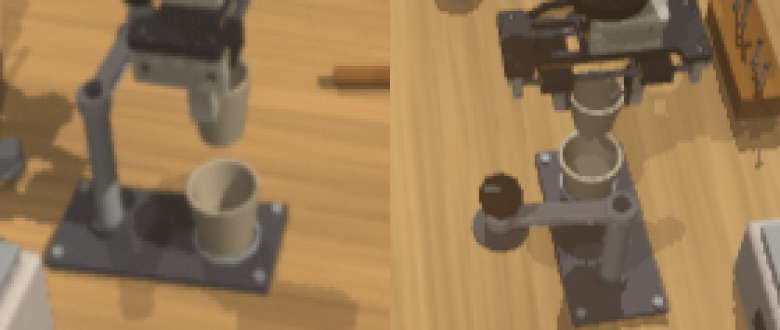

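The medium hangs level above the large cup in both views. I'll lower it with a 2 mm y correction.

>>> move_arm([
  [[2, 0, 25], [0, 0, 0], 0.7],
  [[2, 0, 50], [0, 0, 0], 0.7],
  [[2, 0, 65], [0, 0, 0], 0.7],
  [[2, 0, 75], [0, 0, 0], 0.7],
  [[2, 0, 82], [0, 0, 0], 0.7],
  [[2, 0, 86], [0, 0, 0], 0.7],
  [[2, 0, 88], [0, 0, 0], 0.7],
  [[2, 0, 88], [0, 0, 0], 0.7],
])

```text
clock: 5.68
tool_pos: [0.6365, -0.095, 0.0909]
orientation: [-180.0, -0.0, -90.0]
force: [-0.3, 0.3, 0.3]
opening: 0.0566
gripper_force: 30.0
```

>>> move_arm([
  [[0, 0, 1], [0, 0, 0], 0.7],
  [[0, 0, 2], [0, 0, 0], 0.7],
  [[0, 0, 2], [0, 0, 0], 0.7],
])

```text
clock: 5.93
tool_pos: [0.6367, -0.0953, 0.0894]
orientation: [-179.9, 0.0, -90.0]
force: [-0.7, 0.9, 0.4]
opening: 0.0568
gripper_force: 30.0
```

>>> move_arm([
  [[0, 0, 0.5], [0, 0, 0], 0.6],
  [[0, 0, 0.5], [0, 0, 0], 0.5],
  [[0, 0, 0.5], [0, 0, 0], 0.3],
  [[0, 0, 0.5], [0, 0, 0], 0.1],
  [[0, 0, 0.5], [0, 0, 0], 0],
  [[0, 0, 0.5], [0, 0, 0], 0],
  [[0, 0, -10], [0, 0, 0], 0],
  [[0, 0, -35], [0, 0, 0], 0],
  [[0, 0, -70], [0, 0, 0], 0],
  [[0, 0, -100], [0, 0, 0], 0],
])

```text
clock: 6.77
tool_pos: [0.6361, -0.0954, 0.1906]
orientation: [180.0, -0.0, -90.0]
force: [1.1, 0.5, 0.9]
opening: 0.0877
gripper_force: 0.0
```

>>> move_arm([
  [[-40, 0, 0], [0, 0, 0], 0],
  [[-80, 0, 0], [0, 0, 0], 0],
  [[-100, 0, 0], [0, 0, 0], 0],
  [[-100, 0, 0], [0, 0, 0], 0],
  [[-100, 0, 0], [0, 0, 0], 0],
])

```text
clock: 7.18
tool_pos: [0.6363, 0.006, 0.1894]
orientation: [-180.0, 0.0, -89.9]
force: [0.0, -0.4, 0.0]
opening: 0.0876
gripper_force: 0.0
```

```bash
cat >> h.py <<'E'
def fit(s,p,w,smin=30,smax=95,vmin=110):
    h=cv2.cvtColor(s["color"],cv2.COLOR_BGR2HSV);m=((h[...,1]>smin)&(h[...,1]<smax)&(h[...,2]>vmin)).astype(np.uint8)
    u,v=map(int,proj(s,p));k=np.zeros_like(m);cv2.circle(k,(u,v),w,1,-1);m&=k
    pts=cv2.findNonZero(m);k=cv2.convexHull(pts);r=cv2.fitEllipse(k);return r
E
python3 - <<'E'
from h import *
s=ctrl.snapshot("wrist");np.savez("w5.npz",**s);cv2.imwrite("pics/w5.png",s["color"])
print(ctrl.get_obs()["tool_pos"],ctrl.get_obs()["force"])
p=(.6363,-.0955,.086);u,v=proj(s,p);print(u,v,proj(s,(.6363,-.0955,.066)))
h=cv2.cvtColor(s["color"],cv2.COLOR_BGR2HSV)
print([(x,*h[int(v),x][1:]) for x in range(int(u)-66,int(u)+67,3)])
print([(y,*h[y,int(u)][1:]) for y in range(0,int(v)+66,3)])
E
```

```text
[0.6362312  0.00511313 0.18916387] [-0.34157979  0.06444112 -0.79582641]
319.7722162625607 52.74692908517767 (np.float64(319.68993650754857), np.float64(57.354290873710454))
[(253, np.uint8(120), np.uint8(159)), (256, np.uint8(116), np.uint8(171)), (259, np.uint8(118), np.uint8(99)), (262, np.uint8(3), np.uint8(74)), (265, np.uint8(10), np.uint8(76)), (268, np.uint8(10), np.uint8(76)), (271, np.uint8(60), np.uint8(148)), (274, np.uint8(64), np.uint8(104)), (277, np.uint8(57), np.uint8(121)), (280, np.uint8(63), np.uint8(77)), (283, np.uint8(68), np.uint8(75)), (286, np.uint8(69), np.uint8(74)), (289, np.uint8(61), np.uint8(71)), (292, np.uint8(61), np.uint8(71)), (295, np.uint8(67), np.uint8(84)), (298, np.uint8(54), np.uint8(117)), (301, np.uint8(55), np.uint8(120)), (304, np.uint8(52), np.uint8(118)), (307, np.uint8(58), np.uint8(118)), (310, np.uint8(58), np.uint8(118)), (313, np.uint8(56), np.uint8(118)), (316, np.uint8(55), np.uint8(120)), (319, np.uint8(57), np.uint8(90)), (322, np.uint8(57), np.uint8(90)), (325, np.uint8(53), np.uint8(91)), (328, np.uint8(59), np.uint8(91)), (
[... 1358 characters left out ...]
, (60, np.uint8(55), np.uint8(121)), (63, np.uint8(56), np.uint8(119)), (66, np.uint8(55), np.uint8(121)), (69, np.uint8(57), np.uint8(120)), (72, np.uint8(55), np.uint8(120)), (75, np.uint8(55), np.uint8(121)), (78, np.uint8(55), np.uint8(120)), (81, np.uint8(55), np.uint8(121)), (84, np.uint8(56), np.uint8(119)), (87, np.uint8(56), np.uint8(123)), (90, np.uint8(64), np.uint8(80)), (93, np.uint8(67), np.uint8(80)), (96, np.uint8(55), np.uint8(153)), (99, np.uint8(53), np.uint8(174)), (102, np.uint8(62), np.uint8(98)), (105, np.uint8(55), np.uint8(140)), (108, np.uint8(55), np.uint8(154)), (111, np.uint8(19), np.uint8(68)), (114, np.uint8(4), np.uint8(62)), (117, np.uint8(13), np.uint8(60))]
```

The medium's rim spans rows 5–101 and columns 276–364, which is concentric and at the nested size. Next is the small cup: I'll move to view it from y≈0.41.

>>> move_arm([
  [[-30, 8, 0], [0, 0, 0], 0],
  [[-68, 19, 0], [0, 0, 0], 0],
  [[-107, 30, 0], [0, 0, 0], 0],
  [[-146, 40, 0], [0, 0, 0], 0],
  [[-185, 51, 0], [0, 0, 0], 0],
  [[-224, 62, 0], [0, 0, 0], 0],
  [[-263, 73, 0], [0, 0, 0], 0],
  [[-302, 84, 0], [0, 0, 0], 0],
  [[-340, 95, 0], [0, 0, 0], 0],
  [[-375, 105, 0], [0, 0, 0], 0],
])

```text
clock: 8.07
tool_pos: [0.5312, 0.3808, 0.1889]
orientation: [-180.0, 0.0, -90.1]
force: [0.7, -0.0, 0.4]
opening: 0.0874
gripper_force: 0.0
```

>>> move_arm([
  [[-25, 6, 0], [0, 0, 0], 0],
  [[-35, 8, 0], [0, 0, 0], 0],
  [[-35, 8, 0], [0, 0, 0], 0],
  [[-35, 8, 0], [0, 0, 0], 0],
  [[-35, 8, 0], [0, 0, 0], 0],
])

```text
clock: 8.48
tool_pos: [0.5239, 0.4133, 0.1885]
orientation: [180.0, -0.0, -90.1]
force: [0.1, -0.2, 0.5]
opening: 0.0875
gripper_force: 0.0
```

Run:
```python
from h import *
s=ctrl.snapshot("wrist");np.savez("w6.npz",**s);cv2.imwrite("pics/w6.png",s["color"])
print(ctrl.get_obs()["tool_pos"])
p=(.52,.316,.056);u,v=map(int,proj(s,p));print(u,v)
h=cv2.cvtColor(s["color"],cv2.COLOR_BGR2HSV)
print([(x,int(h[v,x,1]),int(h[v,x,2])) for x in range(u-48,u+49,3)])
for q in (80,95):
  r=fit(s,p,44,30,q,40);print(r,plane(s,*r[0],.056))
w=dict(np.load("w1.npz"))
sc=ctrl.snapshot("scene");sd=ctrl.snapshot("side")
print(tri((s,*r[0]),(sc,441,240),(sd,311,148)))
```

```text
[0.52400369 0.41324149 0.18862734]
324 65
[(276, 126, 117), (279, 119, 116), (282, 119, 111), (285, 121, 116), (288, 125, 124), (291, 121, 129), (294, 125, 98), (297, 48, 187), (300, 49, 193), (303, 57, 80), (306, 57, 81), (309, 57, 76), (312, 57, 135), (315, 52, 133), (318, 55, 135), (321, 53, 97), (324, 56, 101), (327, 53, 101), (330, 55, 102), (333, 55, 102), (336, 54, 104), (339, 52, 103), (342, 56, 101), (345, 59, 87), (348, 66, 62), (351, 62, 58), (354, 59, 100), (357, 63, 85), (360, 49, 187), (363, 120, 155), (366, 111, 191), (369, 114, 188), (372, 113, 182)]
((329.14453125, 64.88980102539062), (66.34721374511719, 71.09815979003906), 3.4077346324920654) [0.51667988 0.31557076 0.056     ]
((329.1092224121094, 64.79597473144531), (66.74064636230469, 71.88345336914062), 4.21937370300293) [0.51670541 0.31550759 0.056     ]
(array([0.51835195, 0.31567451, 0.05433285]), [np.float64(1.7306575938515518), np.float64(0.5420404621414431), np.float64(1.661295280256896)])
```

>>> move_arm([
  [[35, 3, 0], [0, 0, 0], 0],
  [[70, 6, 10], [0, 0, 0], 0],
  [[98, 7, 35], [0, 0, 0], 0],
  [[98, 7, 65], [0, 0, 0], 0],
  [[98, 7, 95], [0, 0, 0], 0],
  [[98, 7, 115], [0, 0, 0], 0],
  [[98, 7, 125], [0, 0, 0], 0],
  [[98, 7, 129], [0, 0, 0], 0],
  [[98, 7, 129], [0, 0, 0], 0.4],
  [[98, 7, 129], [0, 0, 0], 0.8],
])

```text
clock: 9.47
tool_pos: [0.517, 0.3173, 0.0607]
orientation: [-179.9, 0.1, -90.0]
force: [0.4, 0.3, 0.3]
opening: 0.0791
gripper_force: 0.0
```

>>> move_arm([
  [[0, 0, 0], [0, 0, 0], 0.8],
  [[0, 0, 0], [0, 0, 0], 0.8],
  [[0, 0, 0], [0, 0, 0], 0.8],
  [[0, 0, 0], [0, 0, 0], 0.8],
  [[0, 0, 0], [0, 0, 0], 0.8],
  [[0, 0, 0], [0, 0, 0], 0.8],
])

```text
clock: 9.97
tool_pos: [0.5164, 0.317, 0.06]
orientation: [-180.0, 0.0, -90.0]
force: [-1.1, 0.6, 2.1]
opening: 0.0465
gripper_force: 30.0
```

>>> move_arm([
  [[0, 0, -10], [0, 0, 0], 0.8],
  [[0, 0, -35], [0, 0, 0], 0.8],
  [[0, 0, -70], [0, 0, 0], 0.8],
  [[20, -6, -100], [0, 0, 0], 0.8],
  [[50, -15, -120], [0, 0, 0], 0.8],
  [[85, -25, -135], [0, 0, 0], 0.8],
  [[123, -36, -140], [0, 0, 0], 0.8],
  [[162, -47, -140], [0, 0, 0], 0.8],
  [[200, -58, -140], [0, 0, 0], 0.8],
  [[238, -70, -140], [0, 0, 0], 0.8],
])

```text
clock: 10.8
tool_pos: [0.5862, 0.0769, 0.2007]
orientation: [-180.0, 0.0, -90.0]
force: [0.5, 0.9, -0.7]
opening: 0.0464
gripper_force: 30.0
```

>>> move_arm([
  [[30, -9, 0], [0, 0, 0], 0.8],
  [[65, -19, 0], [0, 0, 0], 0.8],
  [[100, -30, 0], [0, 0, 0], 0.8],
  [[130, -38, 0], [0, 0, 0], 0.8],
  [[155, -46, 0], [0, 0, 0], 0.8],
  [[168, -49, 0], [0, 0, 0], 0.8],
  [[173, -50, 0], [0, 0, 0], 0.8],
  [[173, -50, 0], [0, 0, 0], 0.8],
  [[173, -50, 0], [0, 0, 0], 0.8],
])

```text
clock: 11.55
tool_pos: [0.6359, -0.0937, 0.1997]
orientation: [180.0, 0.0, -90.0]
force: [-0.1, 1.4, -1.6]
opening: 0.0464
gripper_force: 30.0
```

Run:
```python
from h import *
o=ctrl.get_obs();print(o["tool_pos"],o["opening"])
sc=ctrl.snapshot("scene");sd=ctrl.snapshot("side")
a=sc["color"][190:290,200:340];b=sd["color"][180:300,290:430]
f=lambda i:cv2.resize(i,(390,330),interpolation=3)
cv2.imwrite("pics/c7.png",np.hstack([f(a),f(b)]))
```

```text
[ 0.635887   -0.0937231   0.19965832] 0.04644266754173985
```

View pics/c7.png

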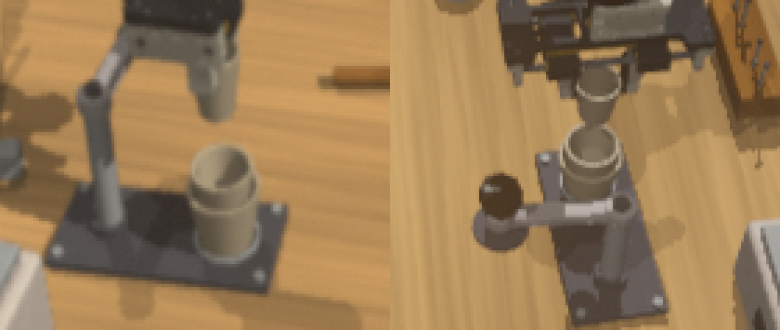

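The medium is seated level with its rim 20 mm above the large one, and the small cup hangs above it. I'll lower the small cup.

>>> move_arm([
  [[0, 0, 20], [0, 0, 0], 0.8],
  [[0, 0, 45], [0, 0, 0], 0.8],
  [[0, 0, 62], [0, 0, 0], 0.8],
  [[0, 0, 74], [0, 0, 0], 0.8],
  [[0, 0, 82], [0, 0, 0], 0.8],
  [[0, 0, 86], [0, 0, 0], 0.8],
  [[0, 0, 88], [0, 0, 0], 0.8],
  [[0, 0, 89.5], [0, 0, 0], 0.8],
  [[0, 0, 89.5], [0, 0, 0], 0.8],
])

```text
clock: 12.4
tool_pos: [0.6366, -0.0942, 0.1107]
orientation: [-179.9, 0.0, -90.0]
force: [0.1, 0.6, -1.0]
opening: 0.0464
gripper_force: 30.0
```

>>> move_arm([
  [[0, 0, 0.5], [0, 0, 0], 0.8],
  [[0, 0, 1], [0, 0, 0], 0.8],
  [[0, 0, 1], [0, 0, 0], 0.8],
])

```text
clock: 12.65
tool_pos: [0.6366, -0.0943, 0.11]
orientation: [-179.9, -0.0, -90.0]
force: [0.3, 0.1, 3.3]
opening: 0.0462
gripper_force: 30.0
```

>>> move_arm([
  [[0, 0, 0], [0, 0, 0], 0.5],
  [[0, 0, 0], [0, 0, 0], 0.3],
  [[0, 0, 0], [0, 0, 0], 0.1],
  [[0, 0, 0], [0, 0, 0], 0],
  [[0, 0, 0], [0, 0, 0], 0],
  [[0, 0, 0], [0, 0, 0], 0],
  [[0, 0, -10], [0, 0, 0], 0],
  [[0, 0, -40], [0, 0, 0], 0],
  [[0, 0, -75], [0, 0, 0], 0],
  [[0, 0, -110], [0, 0, 0], 0],
])

```text
clock: 13.48
tool_pos: [0.6357, -0.0944, 0.2205]
orientation: [179.9, -0.0, -90.0]
force: [1.4, -0.3, -0.0]
opening: 0.0872
gripper_force: 0.0
```

>>> move_arm([
  [[8, 18, -30], [0, 0, 0], 0],
  [[18, 36, -30], [0, 0, 0], 0],
  [[26, 52, -30], [0, 0, 0], 0],
  [[26, 52, -30], [0, 0, 0], 0],
  [[26, 52, -30], [0, 0, 0], 0],
])

```text
clock: 13.9
tool_pos: [0.5837, -0.1206, 0.2505]
orientation: [-179.9, 0.0, -90.1]
force: [-0.3, 0.6, -0.2]
opening: 0.0875
gripper_force: 0.0
```

Run:
```python
from h import *
s=ctrl.snapshot("wrist");np.savez("w8.npz",**s);cv2.imwrite("pics/w8.png",s["color"])
print(ctrl.get_obs()["tool_pos"])
for p in [(.53,-.2,.186),(.64,-.21,.152),(.6366,-.0955,.106)]: print(proj(s,p))
```

```text
[ 0.58423147 -0.1203401   0.24996696]
(np.float64(418.74095530287224), np.float64(84.88918565379005))
(np.float64(229.86675955735274), np.float64(72.36815426010574))
(np.float64(255.99162872421778), np.float64(223.8267061033976))
```

View pics/w8.png

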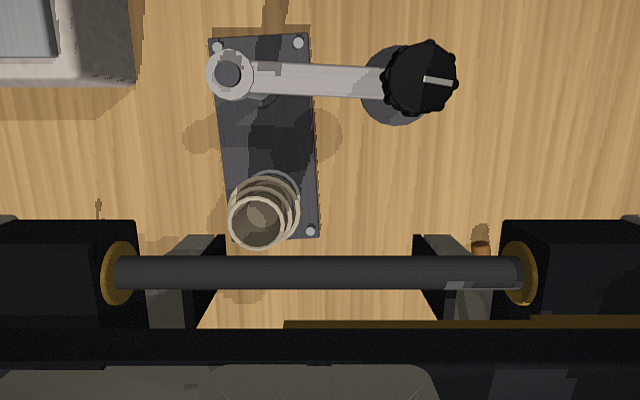

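The three rims are concentric, with the small one at (257,222). The cap is at (229,74), the knob at (421,78), and the arm points nearly along the image's right (world -x). I'll measure these.

Run:
```python
from h import *
s=dict(np.load("w8.npz"));c=s["color"];h=cv2.cvtColor(c,cv2.COLOR_BGR2HSV)
m=(h[...,2]<50).astype(np.uint8);m[:, :360]=0;m[:,470:]=0;m[130:]=0
m=cv2.morphologyEx(m,cv2.MORPH_OPEN,np.ones((5,5)))
k=max(cv2.findContours(m,0,1)[0],key=cv2.contourArea);(u,v),r=cv2.minEnclosingCircle(k);e=cv2.fitEllipse(cv2.convexHull(k));print("knob",u,v,r,e)
K=plane(s,*e[0],.180);print(K,plane(s,*e[0],.186))
g=cv2.GaussianBlur(cv2.cvtColor(c,6),(3,3),1)
C=cv2.HoughCircles(g[30:125,180:285],cv2.HOUGH_GRADIENT,1,30,param1=80,param2=15,minRadius=8,maxRadius=30);C=C[0]+[180,30,0];print("cap",C)
P=plane(s,C[0,0],C[0,1],.152);print(P)
r=fit(s,(.6366,-.0955,.106),34,30,90,60);
C2=cv2.HoughCircles(g[180:255,220:310],cv2.HOUGH_GRADIENT,1,40,param1=80,param2=15,minRadius=20,maxRadius=34);print("small",C2[0]+[220,180,0],r)
q=C2[0][0]+[220,180,0];S=plane(s,q[0],q[1],.106);print(S,"|K-P|",np.hypot(*(K-P)[:2]),"|S-P|",np.hypot(*(S-P)[:2]))
a=np.degrees(np.arctan2(*(K-P)[1::-1]));b=np.degrees(np.arctan2(*(S-P)[1::-1]));print("arm dir",a,"seat dir",b)
# hammer etc: two-view knob height
sc=ctrl.snapshot("scene");print(tri((s,*e[0]),(sc,250,184)))
```

```text
knob 419.0 79.0 41.880882263183594 ((418.9449462890625, 78.37291717529297), (74.13384246826172, 82.74181365966797), 51.391517639160156)
[ 0.52851932 -0.20385258  0.18      ] [ 0.53011368 -0.20335116  0.186     ]
cap [[229.5  73.5  25. ]]
[ 0.64027261 -0.20932805  0.152     ]
small [[256.5 223.5  23.5]] ((256.8849182128906, 219.98265075683594), (60.51349639892578, 66.13465118408203), 120.42253112792969)
[ 0.63616463 -0.09578408  0.106     ] |K-P| 0.11188734923895931 |S-P| 0.11361826092525229
arm dir 177.1949775364983 seat dir 92.07203844471009
(array([ 0.5260781 , -0.20340118,  0.17268355]), [np.float64(1.1725872837141804), np.float64(1.1725872837141915)])
```

>>> move_arm([
  [[9, 6, 0], [0, 0, -7], 0],
  [[18, 12, 0], [0, 0, -14], 0],
  [[27, 18, 0], [0, 0, -21], 0],
  [[36, 24, 0], [0, 0, -28], 0],
  [[45, 30, 0], [0, 0, -35], 0],
  [[54, 36, 0], [0, 0, -42], 0],
  [[63, 42, 0], [0, 0, -49], 0],
  [[72, 48, 0], [0, 0, -56], 0],
  [[80, 54, 0], [0, 0, -63], 0],
  [[84, 57, 0], [0, 0, -70], 0],
])

```text
clock: 14.83
tool_pos: [0.5271, -0.2047, 0.2487]
orientation: [180.0, 0.1, -19.7]
force: [1.0, 0.1, -0.5]
opening: 0.0877
gripper_force: 0.0
```

>>> move_arm([
  [[0, 0, 0], [0, 0, -7], 0],
  [[0, 0, 0], [0, 0, -13], 0],
  [[0, 0, 0], [0, 0, -17], 0],
  [[0, 0, 0], [0, 0, -17], 0],
  [[0, 0, 0], [0, 0, -17], 0],
])

```text
clock: 15.25
tool_pos: [0.5276, -0.204, 0.2487]
orientation: [180.0, 0.0, -3.1]
force: [-0.2, -0.4, 0.8]
opening: 0.0878
gripper_force: 0.0
```

```bash
cat >> h.py <<'E'
def shift(x,y,z):
    o=ctrl.get_obs();p=o["tool_pos"];w=np.radians(o["orientation"][2]);d=np.array([x,y,z])-p
    return np.round([1000*(d[0]*np.cos(w)+d[1]*np.sin(w)),1000*(d[0]*np.sin(w)-d[1]*np.cos(w)),-1000*d[2]],1)
E
python3 - <<'E'
from h import *
print(ctrl.get_obs()["tool_pos"],ctrl.get_obs()["orientation"],ctrl.get_obs()["joint_pos"],shift(.527,-.204,.18))
s=ctrl.snapshot("wrist");np.savez("w9.npz",**s);h=cv2.cvtColor(s["color"],cv2.COLOR_BGR2HSV)
u,v=proj(s,(.527,-.204,.186));print(u,v)
print([(x,int(h[238,x,2])) for x in range(int(u)-70,int(u)+71,4)])
E
```

```text
[ 0.52755331 -0.20404451  0.24868312] [ 1.79993324e+02  4.57259443e-02 -3.14151452e+00] [-1.32051472e+00  1.01989453e+01 -1.30758410e+01  5.67957709e-03
 -6.67711288e+01  8.81767607e+01] [-0.6 -0.  68.7]
317.90441360076926 226.64125914527892
[(247, 180), (251, 180), (255, 180), (259, 182), (263, 181), (267, 181), (271, 181), (275, 181), (279, 182), (283, 181), (287, 181), (291, 29), (295, 30), (299, 28), (303, 28), (307, 34), (311, 17), (315, 143), (319, 30), (323, 18), (327, 23), (331, 25), (335, 16), (339, 24), (343, 5), (347, 190), (351, 189), (355, 190), (359, 193), (363, 194), (367, 195), (371, 195), (375, 195), (379, 197), (383, 197), (387, 199)]
```

The knob is centred between the fingers, with its columns centred on 318. I'll go down and cage it.

>>> move_arm([
  [[0, 0, 25], [0, 0, 0], 0],
  [[0, 0, 48], [0, 0, 0], 0],
  [[0, 0, 60], [0, 0, 0], 0],
  [[0, 0, 66], [0, 0, 0], 0.2],
  [[0, 0, 66], [0, 0, 0], 0.35],
  [[0, 0, 66], [0, 0, 0], 0.45],
  [[0, 0, 66], [0, 0, 0], 0.49],
  [[0, 0, 66], [0, 0, 0], 0.49],
  [[0, 0, 66], [0, 0, 0], 0.49],
])

```text
clock: 16.05
tool_pos: [0.5276, -0.2043, 0.184]
orientation: [180.0, -0.1, -3.0]
force: [0.6, -0.1, -0.4]
opening: 0.0533
gripper_force: 0.0
```

Run:
```python
from h import *
o=ctrl.get_obs();p=o["tool_pos"];print(p,o["force"],o["opening"])
c=np.array([.6402,-.2107]);w=np.radians(o["orientation"][2]);r0=p[:2]-c;print(np.hypot(*r0),np.degrees(np.arctan2(r0[1],r0[0])))
for i,t in enumerate(np.arange(5,91,5)):
    a=np.radians(-t);R=np.array([[np.cos(a),-np.sin(a)],[np.sin(a),np.cos(a)]]);d=(c+R@r0-p[:2])*1000
    print(t,np.round([d[0]*np.cos(w)+d[1]*np.sin(w),d[0]*np.sin(w)-d[1]*np.cos(w)],1))
```

```text
[ 0.52758944 -0.20425167  0.18397959] [ 0.62283922 -0.06168138 -0.41604943] 0.05332242522194776
0.1127950280571161 176.7226940951528
5 [ 0.5 -9.8]
10 [  1.8 -19.6]
15 [  4.  -29.2]
20 [  7.  -38.5]
25 [ 10.8 -47.6]
30 [ 15.4 -56.3]
35 [ 20.7 -64.6]
40 [ 26.7 -72.4]
45 [ 33.4 -79.6]
50 [ 40.7 -86.2]
55 [ 48.5 -92.2]
60 [ 56.8 -97.4]
65 [  65.6 -101.9]
70 [  74.7 -105.7]
75 [  84.1 -108.6]
80 [  93.7 -110.7]
85 [ 103.4 -111.9]
90 [ 113.3 -112.3]
```

>>> move_arm([
  [[0.2, -4.9, 0], [0, 0, 2.5], 0.49],
  [[0.5, -9.8, 0], [0, 0, 5], 0.49],
  [[1.8, -19.6, 0], [0, 0, 10], 0.49],
  [[4, -29.2, 0], [0, 0, 15], 0.49],
  [[7, -38.5, 0], [0, 0, 20], 0.49],
  [[10.8, -47.6, 0], [0, 0, 25], 0.49],
  [[15.4, -56.3, 0], [0, 0, 30], 0.49],
  [[20.7, -64.6, 0], [0, 0, 35], 0.49],
  [[26.7, -72.4, 0], [0, 0, 40], 0.49],
  [[33.4, -79.6, 0], [0, 0, 45], 0.49],
])

```text
clock: 16.88
tool_pos: [0.5646, -0.1261, 0.1836]
orientation: [-180.0, -0.0, -48.3]
force: [-0.8, -0.4, 1.0]
opening: 0.0447
gripper_force: 0.5
```

>>> move_arm([
  [[0.5, -9.8, 0], [0, 0, 5], 0.49],
  [[1.8, -19.6, 0], [0, 0, 10], 0.49],
  [[4, -29.2, 0], [0, 0, 15], 0.49],
  [[7, -38.5, 0], [0, 0, 20], 0.49],
  [[10.8, -47.6, 0], [0, 0, 25], 0.49],
  [[15.4, -56.3, 0], [0, 0, 30], 0.49],
  [[20.7, -64.6, 0], [0, 0, 35], 0.49],
  [[22.5, -67, 0], [0, 0, 36.5], 0.49],
  [[23.5, -68.3, 0], [0, 0, 37.5], 0.49],
  [[23.5, -68.3, 0], [0, 0, 37.5], 0.49],
])

```text
clock: 17.72
tool_pos: [0.6315, -0.0982, 0.1833]
orientation: [-180.0, -0.0, -85.5]
force: [-0.8, 0.2, 0.9]
opening: 0.0446
gripper_force: 0.0
```

>>> move_arm([
  [[0, -1.5, 0], [0, 0, 0.8], 0.49],
  [[0, -3, 0], [0, 0, 1.5], 0.49],
  [[0.1, -4, 0], [0, 0, 2], 0.49],
  [[0.1, -5, 0], [0, 0, 2.5], 0.49],
  [[0.1, -5, 0], [0, 0, 2.5], 0.49],
])

```text
clock: 18.13
tool_pos: [0.6363, -0.098, 0.1832]
orientation: [-180.0, -0.0, -88.1]
force: [-0.0, 0.2, 0.5]
opening: 0.0449
gripper_force: 0.0
```

>>> move_arm([
  [[0, -1, 0], [0, 0, 0], 0.49],
  [[0, -2, 0], [0, 0, 0], 0.49],
  [[0, -2, 0], [0, 0, 0], 0.49],
])

```text
clock: 18.38
tool_pos: [0.6383, -0.0979, 0.183]
orientation: [-180.0, -0.0, -88.0]
force: [0.1, -0.0, 0.5]
opening: 0.0447
gripper_force: 0.1
```

>>> move_arm([
  [[0, -1, 0], [0, 0, 0], 0.49],
  [[0, -2, 0], [0, 0, 0], 0.49],
  [[0, -2, 0], [0, 0, 0], 0.49],
])

```text
clock: 18.63
tool_pos: [0.6396, -0.0979, 0.1829]
orientation: [179.9, 0.0, -88.0]
force: [-2.8, 1.3, 2.7]
opening: 0.0447
gripper_force: 1.7
```

>>> move_arm([
  [[0, -1, 0], [0, 0, 0], 0.49],
  [[0, -1.5, 0], [0, 0, 0], 0.49],
  [[0, -1.5, 0], [0, 0, 0], 0.49],
])

```text
clock: 18.88
tool_pos: [0.6399, -0.0979, 0.1825]
orientation: [179.8, 0.0, -88.0]
force: [-6.7, 1.0, 2.3]
opening: 0.0446
gripper_force: 3.6
```

Run:
```python
from h import *
o=ctrl.get_obs();print(o["tool_pos"],o["force"],o["moment"])
s=ctrl.snapshot("wrist");np.savez("w10.npz",**s);h=cv2.cvtColor(s["color"],cv2.COLOR_BGR2HSV)
u,v=proj(s,(.638,-.0959,.186));print(u,v)
for y in (236,244):
  d=[x for x in range(240,400) if h[y,x,2]<50];print(y,d[0],d[-1],[ (a,b) for a,b in zip(d,d[1:]) if b-a>3])
g=cv2.GaussianBlur(cv2.cvtColor(s["color"],6),(3,3),1)
C=cv2.HoughCircles(g[0:200,220:420],cv2.HOUGH_GRADIENT,1,30,param1=80,param2=15,minRadius=15,maxRadius=45);print(C,proj(s,(.6402,-.2107,.152)))
```

```text
[ 0.63986515 -0.09788001  0.18252166] [-6.70697857  1.01694427  2.28601736] [0.49077754 2.71609165 0.03228542]
324.4246916083899 280.33151283048255
236 263 374 [(270, 296), (361, 367)]
244 259 378 [(270, 291)]
[[[102.5   9.5  32.4]
  [ 48.5 141.5  44.4]
  [113.5 199.5  34.3]
  [ 81.5 194.5  21.6]]] (np.float64(327.73172477634114), np.float64(-2.4243953256669784))
```

The force rises with no further travel, so the arm is at its stop. I'll back off the preload, centre on the knob and grip it.

>>> move_arm([
  [[-1, 1.5, 0], [0, 0, 0], 0.49],
  [[-2, 3, 0], [0, 0, 0], 0.49],
  [[-2, 3, 0], [0, 0, 0], 0.7],
  [[-2, 3, 0], [0, 0, 0], 0.7],
  [[-2, 3, 0], [0, 0, 0], 0.7],
  [[-2, 3, 0], [0, 0, 0], 0.7],
])

```text
clock: 19.43
tool_pos: [0.6365, -0.0959, 0.1825]
orientation: [179.8, 0.0, -88.0]
force: [-9.7, 1.1, 3.1]
opening: 0.0374
gripper_force: 30.0
```

>>> move_arm([
  [[0, 1, 1], [0, 0, 0], 0.7],
  [[0, 1, 2], [0, 0, 0], 0.7],
  [[0, 1, 3], [0, 0, 0], 0.7],
  [[0, 1, 4], [0, 0, 0], 0.7],
  [[0, 1, 5], [0, 0, 0], 0.7],
  [[0, 1, 6], [0, 0, 0], 0.7],
  [[0, 1, 7], [0, 0, 0], 0.7],
  [[0, 1, 7], [0, 0, 0], 0.7],
])

```text
clock: 20.1
tool_pos: [0.6363, -0.0959, 0.1757]
orientation: [179.9, 0.0, -88.0]
force: [-4.8, 1.1, 2.3]
opening: 0.0372
gripper_force: 30.0
```

>>> move_arm([
  [[0, 0, 0.7], [0, 0, 0], 0.7],
  [[0, 0, 1.4], [0, 0, 0], 0.7],
  [[0, 0, 2], [0, 0, 0], 0.7],
  [[0, 0, 2], [0, 0, 0], 0.7],
])

```text
clock: 20.43
tool_pos: [0.6363, -0.0959, 0.1742]
orientation: [179.9, 0.0, -88.0]
force: [-6.9, 0.8, 5.0]
opening: 0.0372
gripper_force: 30.0
```

>>> move_arm([
  [[0, 0, 0.5], [0, 0, 0], 0.7],
  [[0, 0, 1], [0, 0, 0], 0.7],
  [[0, 0, 1], [0, 0, 0], 0.7],
])

```text
clock: 20.68
tool_pos: [0.6363, -0.0959, 0.1741]
orientation: [179.9, -0.0, -88.0]
force: [-8.6, 1.4, 10.1]
opening: 0.0374
gripper_force: 30.0
```

Force rose to 10 N with no further travel, so the pad bears on the rim. Now I'll turn the knob clockwise.

>>> move_arm([
  [[0, 0, 0], [0, 0, 4], 0.7],
  [[0, 0, 0], [0, 0, 10], 0.7],
  [[0, 0, 0], [0, 0, 16], 0.7],
  [[0, 0, 0], [0, 0, 22], 0.7],
  [[0, 0, 0], [0, 0, 28], 0.7],
  [[0, 0, 0], [0, 0, 34], 0.7],
  [[0, 0, 0], [0, 0, 40], 0.7],
  [[0, 0, 0], [0, 0, 46], 0.7],
  [[0, 0, 0], [0, 0, 50], 0.7],
  [[0, 0, 0], [0, 0, 50], 0.7],
])

```text
clock: 21.52
tool_pos: [0.6353, -0.0955, 0.1741]
orientation: [179.8, -0.1, -138.3]
force: [-12.6, 5.4, 13.7]
opening: 0.0371
gripper_force: 30.0
```

```bash
python3 -c "
from h import *
o=ctrl.get_obs();print(o['joint_pos'],o['force'],o['moment'],o['orientation'])"
```

```text
[  8.79051872  20.56767296  -8.99551402  -0.0647033  -60.63708945
 -57.03502092] [-12.59911337   5.41305902  13.74986841] [1.94727678 4.86672281 0.02890918] [ 1.79843797e+02 -1.37422184e-01 -1.38276140e+02]
```

>>> move_arm([
  [[0.4, 1, 0], [0, 0, 5], 0.7],
  [[0.4, 1, 0], [0, 0, 11], 0.7],
  [[0.4, 1, 0], [0, 0, 17], 0.7],
  [[0.4, 1, 0], [0, 0, 22], 0.7],
  [[0.4, 1, 0], [0, 0, 26], 0.7],
  [[0.4, 1, 0], [0, 0, 28], 0.7],
  [[0.4, 1, 0], [0, 0, 28], 0.7],
])

```text
clock: 22.1
tool_pos: [0.6354, -0.0947, 0.1741]
orientation: [180.0, -0.1, -166.1]
force: [-10.7, 5.5, 10.4]
opening: 0.0374
gripper_force: 30.0
```

```bash
python3 -c "
from h import *
o=ctrl.get_obs();print(o['force'],o['moment'],o['orientation'])"
```

```text
[-10.71877153   5.51616762  10.43882273] [1.96583392 3.37470863 0.62457946] [ 1.79953521e+02 -8.26165633e-02 -1.66068769e+02]
```

>>> move_arm([
  [[0, 0, 0], [0, 0, 2], 0.7],
  [[0, 0, 0], [0, 0, 4], 0.7],
  [[0, 0, 0], [0, 0, 4], 0.7],
])

```text
clock: 22.35
tool_pos: [0.6365, -0.0945, 0.1741]
orientation: [180.0, 0.0, -170.0]
force: [-5.8, 5.1, 7.4]
opening: 0.0373
gripper_force: 30.0
```

```bash
python3 -c "
from h import *
o=ctrl.get_obs();print(o['force'],o['moment'],o['orientation'])"
```

```text
[-5.75921009  5.13114667  7.41049589] [2.08304083 2.02433149 0.66519816] [ 1.79967602e+02  3.21342469e-02 -1.70040080e+02]
```

The torque has levelled off at 0.65 Nm at 82° while the fingers slip, so the knob is at its stop. I'll release, rise and check the knob's white mark.

>>> move_arm([
  [[0, 0, 0], [0, 0, 4], 0.5],
  [[0, 0, 0], [0, 0, 4], 0.3],
  [[0, 0, 0], [0, 0, 4], 0.1],
  [[0, 0, 0], [0, 0, 4], 0],
  [[0, 0, 0], [0, 0, 4], 0],
  [[0, 0, 0], [0, 0, 4], 0],
  [[0, 0, -5], [0, 0, 4], 0],
  [[0, 0, -25], [0, 0, 4], 0],
  [[0, 0, -55], [0, 0, 4], 0],
  [[0, 0, -80], [0, 0, 4], 0],
])

```text
clock: 23.18
tool_pos: [0.6366, -0.0957, 0.2546]
orientation: [-180.0, -0.0, -174.0]
force: [1.1, 0.5, 0.7]
opening: 0.0873
gripper_force: 0.0
```

>>> move_arm([
  [[-35, 0, -20], [0, 0, 0], 0],
  [[-70, 0, -20], [0, 0, 0], 0],
  [[-85, 0, -20], [0, 0, 0], 0],
  [[-85, 0, -20], [0, 0, 0], 0],
  [[-85, 0, -20], [0, 0, 0], 0],
])

```text
clock: 23.6
tool_pos: [0.7215, -0.0865, 0.2722]
orientation: [180.0, -0.1, -174.0]
force: [-0.6, -0.4, -0.3]
opening: 0.0876
gripper_force: 0.0
```

Run:
```python
from h import *
o=ctrl.get_obs();print(o["tool_pos"],o["orientation"])
s=ctrl.snapshot("wrist");np.savez("w11.npz",**s);cv2.imwrite("pics/w11.png",s["color"])
def mark(s,zt,g,pv):
    c=s["color"];h=cv2.cvtColor(c,cv2.COLOR_BGR2HSV);u,v=proj(s,g);print("pred",u,v)
    dk=((h[...,2]<50)).astype(np.uint8);k=np.zeros_like(dk);cv2.circle(k,(int(u),int(v)),48,1,-1);dk&=k
    dk=cv2.morphologyEx(dk,cv2.MORPH_OPEN,np.ones((5,5)))
    q=max(cv2.findContours(dk,0,1)[0],key=cv2.contourArea);hull=cv2.convexHull(q);e=cv2.fitEllipse(hull)
    kk=np.zeros_like(dk);cv2.fillPoly(kk,[hull],1);kk=cv2.erode(kk,np.ones((7,7)))
    w=(h[...,2]>110).astype(np.uint8)&kk;pts=cv2.findNonZero(w)[:,0].astype(float)
    W=np.array([plane(s,*p,zt)[:2] for p in pts]);K=plane(s,*e[0],zt-.004)[:2]
    m=W.mean(0);_,_,vt=np.linalg.svd(W-m);d=vt[0]*np.sign(vt[0]@(m-K));a=np.degrees(np.arctan2(d[1],d[0]))
    arm=np.degrees(np.arctan2(*(K-pv)[::-1]));print("K",K,"mark dir",a,"arm",arm,"diff",(a-arm+180)%360-180,len(W))
pv=np.array([.6402,-.2107])
mark(dict(np.load("w8.npz")),.186,(.529,-.203,.186),pv)
mark(s,.176,(.6363,-.0957,.176),pv)
```

```text
[ 0.72151134 -0.08654588  0.27215805] [ 1.79997571e+02 -7.92343758e-02 -1.74012299e+02]
pred 420.96594993635006 79.0542158788211
K [ 0.52905077 -0.20368544] mark dir 171.16613826177513 arm 176.38888853759042 diff -5.222750275815287 169
pred 319.05095241398834 76.62537638142179
K [ 0.63569237 -0.09476252] mark dir 12.201509173172925 arm 92.22652894964607 diff -80.02501977647314 137
```

The mark is 80.0° clockwise of the arm, which is the knob's 1.4 rad stop. The arm points at 92.2° and the seat lies at 92.1°. The robot is clear, so I'll hand in.

```bash
python3 -c "
from plant import ctrl
print(ctrl.close_job())"
```

```text
the job is handed in; nothing more can be done
None
```

The job is handed in at about 24 s: the crucibles are nested in the stand, the arm is back at its stop, the pad bears on the top rim, and the knob is turned to its stop; I didn't check the other bench items afterwards.

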